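# Fish the blue clip out from between the tray stacks

### The arm

A 6-joint arm with a two-finger parallel gripper is mounted at the origin on the work surface. World frame = base frame: x ahead of the robot, y to its left, z up, the work surface at z = 0. Lengths are in m, angles in rad, forces in N, time in s.
With the tool pointing down it reaches from about 0.35 to 0.775 m from the base axis. Payload 5.5 kg.
Tool frame: the origin (TCP) lies midway between the tips of the shut fingers; the grasp point (between the pads) lies grip_point_offset behind it (grip_point_offset is the distance from the TCP to the grasp point, in m); z points along the fingers, y is the direction in which the jaws open and shut (so a half turn about z gives the same grasp; the last joint's range is limited). The gripper opens to 85 mm and grips with 20 to 120 N. Pads are 22 mm wide; open, the fingers measure 114 mm over their backs; the gripper's body (76 mm by 85 mm) begins 54 mm behind the grasp point. The pads swing forward as they close: fully open they stand 13 mm farther back than shut.
Start: joints at [1.079, 0.313, 0.046, 1.304, 0, 1.431], TCP at [0.198, 0.54, 0.231] pointing down, gripper open.
Joint ranges: [-2.76, 2.76], [-0.86, 1.69], [-1.03, 1.26], [-2.2, 2.34], [-1.47, 1.5], [-3.14, 3.14]. Speed limits (rad/s): [2.57, 2.57, 3.14, 3.14, 3.14, 3.14].

### API

Orientations are given as a unit quaternion [w, x, y, z].
In Python, from workcell import * gives the robot as it stands.
- The arm moves only by the tool send_rows, never from a script. Its argument "series" is one flat list of numbers, 7 for each row, row after row: the shift along the tool's x, y, z in cm, then the turn, a rotation vector about the tool's x, y, z in degrees, then the opening, from 0 (shut) to 1 (fully open). A call has 1 to 10 rows; each row is the pose to reach, as a shift and turn from the pose commanded when the call began, along the tool's axes at that moment; what a row does not reach only later rows make up. A row lasts 1/12 s, in which the tool goes at most 41.7 mm and 7.16 degrees, less where a joint would pass 70% of its speed; a pose out of reach is approached as far as the arm can. A call with a gripper value outside its range is refused whole. The fingers move at their own pace and stop on an object; "newtons" is the grip in N (left out, the last holds). Time passes only in rows, so rows that repeat a pose let the fingers close. It gives the time, the measured TCP pose, the force and the opening at its end, in the units of the state.
- get_state(): the state, without advancing time (a new reading comes with each control period).
- read_camera(name): name is "side" or "top"; returns the picture (384x512x3 uint8, blue, green, red); there is no depth.
- camera_info(name): a dict with "K" (3x3 intrinsics, pixels), "xyz" and "attitude" of the camera in the world. Camera axes: x right, y down, z forward; pixel columns grow to the right and rows downward; lengths in m; the calibration is good to about 2 mm. A picture is of the moment at which its call begins. camera_info takes no time and is no camera call.
- hand_in(): hands the job in, once; it reports no verdict.
Trained networks look in the newest picture that a camera, given by its name, has taken for a name from the list of things; names that differ only in an ending like _2 or _b are one class to them, and where a whole thing is asked for, a point or a joint stands for the part that bears it (a point fixed in the world has none). Each returns a list of dicts, best first, with "p" (0 to 1); they miss things now and then, are a little off and sometimes report something else, mostly with a low value. They report only what shows in the picture. A call takes as long as a camera call. They do not tell look-alikes from the thing itself.
- silhouettes(camera, label): "pixels" (384x512 bool, what is visible of it) and "box" ([left, top, width, height] in pixels, round what is visible of it).
The state is a dict: "clock": time; "joint_pos": joint angles; "qvel": joint speeds; "tau": joint torques, N m; "tcp_pos": TCP position; "orientation": TCP orientation; "wrist_force": force on the tool from outside, world axes, zero at the start; "ft_torque": the same for the moment, N m; "finger_gap": finger opening in m.
Only numpy, scipy, OpenCV 4.12 (cv2) and the standard library are available. Lean on these libraries where they do the work, as an engineer would, in place of code of your own. Each camera call takes 0.05 s, during which the arm holds its last target. There are 200 camera calls.

### The job

A blue spring clip has dropped into one of the two narrow gaps between the stacks of wooden trays. Pick up the bent rod by its orange handle, reach down into that gap behind the clip and draw the clip out onto the open shelf in front of the trays (the robot's side), wholly clear of the gap by a finger's width, then lay the rod back on the carton where it was. Move the blue clip only with the rod, never with the gripper, and leave the red clip where it lies in the other gap.

Things in the scene. Friction and masses are not known exactly. Their poses are not given: they have to be found in the camera images.
- rod: Loose bent rod on a closed carton. Origin: centre of handle's underside, 145 mm over the shelf; z up, y along handle to the bend. Orange handle 24 wide (x), 110 long (y +-55), 36 high. 7 mm steel rod leaves its +y end, turns straight down at y=115, then back into a level toe along y: spans y 91 to 119, middle y=105, x=0, underside z=-130. 90 g, balances at y=25. Carton 140 along y, 110 across.
- clip_blue: Blue spring clip, the wanted one, in one of the two gaps (varies). 44 mm long (x), 30 wide (y), 26 high, about 40 g. Origin: centre of its underside, on the shelf. Its x axis points away from the robot along the gap within 15 degrees; the flat upright spine, full width, is its far end (x=+22), the end to pull on.
- clip_red: Red spring clip of the same shape, origin and axes, in the other gap. Not to be moved.
- trays: Three fixed stacks of wooden trays, 105 mm high. Origin: on the shelf, middle of the robot-side front; x away from the robot along the gaps, y left, z up. Each stack 100 wide, 200 deep (x 0 to 200), centres y=-148, 0, 148. Two gaps 48 wide centred at y=-74 and 74, open at top and front (x=0), shut at x=200 by a low strip; floor is the shelf, clear for 100 in front.
Mind the look-alikes: they are no part of the job. What is shaped like the clip_blue but purple is not meant.

How it is judged:
On the way, in this order (a step that is already met when the one before it is completed fails the run):
1. the rod is lifted off the carton (height (world z) of rod above 0.175 m), for 0.2 s.
2. the blue clip is out of the gap, its middle 35 mm or more in front of the trays, on the shelf (x of clip_blue in the frame of trays below -0.035 m and height (world z) of clip_blue below 0.02 m), for 0.2 s.
At the end, for the whole second after the job is handed in: The blue clip rests on the shelf with its middle at least 35 mm in front of the trays' front face, the rod lies level on the carton within 50 mm of where it was, released and at rest, and the red clip is within 15 mm of its start (all of step 2 and height (world z) of clip_blue above -0.02 m and linear speed of each of clip_blue, rod below 0.02 m/s and distance of rod from where it was at the start of the episode below 0.05 m and angle between rod's own z axis and vertical below 0.17 rad and distance of clip_red from where it was at the start of the episode below 0.015 m); the robot touches nothing.
It fails at once if the gripper or arm touches the blue clip (contact force between any of the fingers, the arm and clip_blue above 0.5 N).
It fails at once if the red clip is moved by more than 15 mm (distance of clip_red from where it was at the start of the episode above 0.015 m).
It also fails if it takes over 58 s, if anything falls off the work surface, if the arm or the gripper's body presses on something with over 40 N, if the wrist force passes 120 N, or if a joint passes its speed limit or range.

## Working session

There is one attempt and no reset: what is moved stays moved. The work goes in short steps, Python scripts to look and compute and a tool call to move; the robot and the scene stay as the last step left them, time stands still between calls to the robot, and variables do not carry over. Pictures are saved under pics/ and viewed, about 8 in all and at most 12, crops included, and the job is handed in when it is done.

Besides the shell and the picture viewer there is one more tool, called after ">>>" as name(argument=value, ...), one argument or row to a line, values as JSON. send_rows: Moves the arm, as the interface text tells. Its arguments: {"type":"object","properties":{"series":{"type":"array"},"newtons":{"type":"number"}},"required":["series"]}

```bash
ls; mkdir -p pics
python3 - <<'E'
from workcell import *
import cv2,numpy as np
for n in("side","top"):
    im=read_camera(n); cv2.imwrite(f"pics/{n}0.png",im)
    print(n,camera_info(n))
    for l in("rod","clip_blue","clip_red","trays"):
        for d in silhouettes(n,l)[:4]:
            ys,xs=np.nonzero(d["pixels"]); print(n,l,round(d["p"],2),d["box"],xs.mean().round(1),ys.mean().round(1),im[d["pixels"]].mean(0).round())
a=cv2.imread("pics/side0.png");b=cv2.imread("pics/top0.png")
print(get_state())
E
```

```text
pics
side {'K': array([[403.01555378,   0.        , 258.28745035],
       [  0.        , 403.01555378, 184.00375203],
       [  0.        ,   0.        ,   1.        ]]), 'xyz': array([ 0.0744347 , -0.58392376,  0.57169932]), 'attitude': array([-0.43181026,  0.8284725 , -0.31769559,  0.16199608])}
side rod 0.62 [301.3, 202.0, 93.6, 76.8] 353.9 240.9 [ 40. 112. 178.]
side clip_blue 0.71 [155.0, 161.1, 22.2, 18.6] 164.9 170.7 [142.  86. 120.]
side trays 0.82 [179.0, 106.9, 171.7, 132.5] 265.7 167.9 [ 87. 121. 145.]
top {'K': array([[472.00157712,   0.        , 250.41779331],
       [  0.        , 472.00157712, 189.38281811],
       [  0.        ,   0.        ,   1.        ]]), 'xyz': array([ 0.34591755, -0.07871055,  0.99471428]), 'attitude': array([ 0.06995134, -0.67201499,  0.73282187, -0.08046595])}
top rod 0.88 [319.5, 201.4, 110.9, 19.9] 384.7 209.2 [ 67.  96. 135.]
top clip_blue 0.63 [87.0, 237.5, 28.2, 18.3] 100.9 245.1 [102.  60.  85.]
top clip_blue 0.53 [142.2, 168.2, 12.8, 23.0] 147.6 176.6 [148.  98.  76.]
top clip_red 0.83 [214.6, 159.6, 13.9, 25.7] 219.4 173.9 [ 64.  70. 143.]
top trays 0.65 [70.3, 98.3, 211.1, 120.6] 175.2 157.7 [ 82. 111. 134.]
{'clock': 0.5, 'joint_pos': array([ 1.07943576e+00,  3.13213690e-01,  4.60709387e-02,  1.30358427e+00,
       -9.06536936e-06,  1.43119769e+00]), 'qvel': array([ 3.53790148e-04, -2.66112979e-04,  2.03480280e-04,  7.63312174e-04,
        9.92954023e-04, -1.52022357e-05]), 'tau': array([-1.67982998e-03, -4.79991639e+01,  2.98539609e+01,  1.81178406e-03,
       -2.31540225e-04, -4.02530020e-06]), 'tcp_pos': array([0.1981442 , 0.53981643, 0.23130348]), 'orientation': array([1.50605525e-05, 1.74975579e-01, 9.84572773e-01, 3.15354944e-05]), 'wrist_force': array([-0.37183088, -0.18222086,  0.26219037]), 'ft_torque': array([-0.02122476,  0.03689264, -0.01031566]), 'finger_gap': 0.08536857743599968}
```

View pics/top0.png

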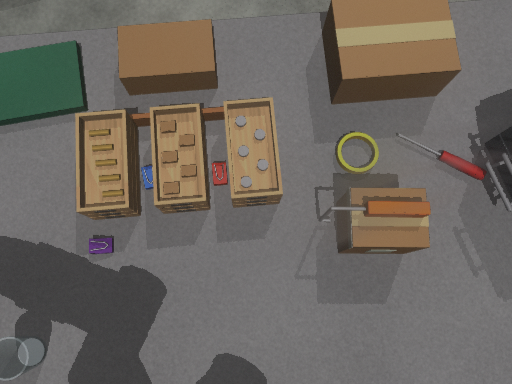

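View pics/side0.png

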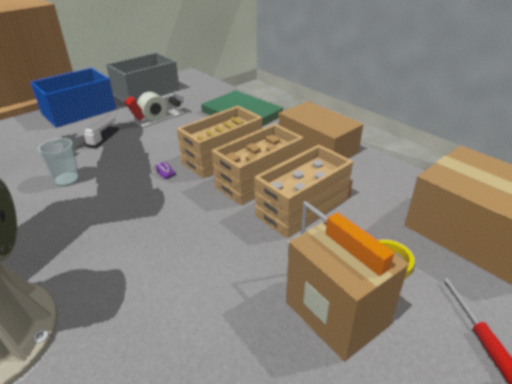

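Candidates: blue clip at top (148,177), in the left gap. Look-alike is the purple clip at (101,245) on open shelf; the red clip is at (219,173). The rod is the orange handle at (398,209), with the red screwdriver at (462,165) as a look-alike. I choose blue at (148,177).

```bash
cat > h.py <<'E'
import numpy as np,cv2
from workcell import *
from scipy.spatial.transform import Rotation as R
from scipy.optimize import least_squares
def cam(n):
    c=camera_info(n); q=c["attitude"]; return c["K"],c["xyz"],R.from_quat(q[[1,2,3,0]]).as_matrix()
def proj(n,P):
    K,t,M=cam(n); p=(np.atleast_2d(P)-t)@M@K.T; return p[:,:2]/p[:,2:]
def back(n,uv,z):
    K,t,M=cam(n); uv=np.atleast_2d(uv); d=np.c_[uv,np.ones(len(uv))]@np.linalg.inv(K).T@M.T
    return t+d*((z-t[2])/d[:,2])[:,None]
def place(p,P):  # p=(x,y,yaw)
    P=np.atleast_2d(P).astype(float); c,s=np.cos(p[2]),np.sin(p[2])
    return np.c_[p[0]+c*P[:,0]-s*P[:,1],p[1]+s*P[:,0]+c*P[:,1],P[:,2]]
E
python3 - <<'E'
from h import *
im=cv2.imread("pics/top0.png")
print(proj("top",[[0,0,0],[.4,0,0],[.4,.2,0],get_state()["tcp_pos"]]).round())
# trays rough corner clicks (z=.105) image left->right
clk=np.array([[77,114],[84,214],[280,199],[273,100]],float)
print(back("top",clk,.105).round(3))
hsv=cv2.cvtColor(im,cv2.COLOR_BGR2HSV)
m=((hsv[...,0]>4)&(hsv[...,0]<13)&(hsv[...,1]>200)).astype(np.uint8)*255
m[:, :350]=0; m[:190]=0;m[230:]=0
r=cv2.minAreaRect(cv2.findNonZero(m)); b=cv2.boxPoints(r); print(r,b); print(back("top",b,.181).round(3))
crop=cv2.resize(im[90:270,60:300],None,fx=3.3,fy=3.3,interpolation=cv2.INTER_CUBIC); cv2.imwrite("pics/c1.png",crop)
crop=cv2.resize(im[170:270,300:460],None,fx=5,fy=5,interpolation=cv2.INTER_CUBIC); cv2.imwrite("pics/c2.png",crop)
E
```

```text
[[ 222.  481.]
 [ 208.  269.]
 [ 111.  277.]
 [-159.  430.]]
[[ 0.721  0.231  0.105]
 [ 0.517  0.219  0.105]
 [ 0.514 -0.155  0.105]
 [ 0.717 -0.162  0.105]]Traceback (most recent call last):
  File "<stdin>", line 10, in <module>
cv2.error: OpenCV(4.12.0) /io/opencv/modules/imgproc/src/convhull.cpp:143: error: (-215:Assertion failed) total >= 0 && (depth == CV_32F || depth == CV_32S) in function 'convexHull'
```

Run:
```python
from h import *
im=cv2.imread("pics/top0.png")
hsv=cv2.cvtColor(im,cv2.COLOR_BGR2HSV)
print(hsv[209,398],im[209,398])
h0=hsv[209,398].astype(int)
m=((abs(hsv[...,0].astype(int)-h0[0])<4)&(hsv[...,1]>h0[1]-40)).astype(np.uint8)*255
m[:, :350]=0; m[:190]=0;m[230:]=0
m=cv2.morphologyEx(m,cv2.MORPH_OPEN,np.ones((5,5)))
r=cv2.minAreaRect(cv2.findNonZero(m)); b=cv2.boxPoints(r); print(r,b); print(back("top",b,.181).round(3))
crop=cv2.resize(im[90:270,60:300],None,fx=3.3,fy=3.3,interpolation=cv2.INTER_CUBIC); cv2.imwrite("pics/c1.png",crop)
crop=cv2.resize(im[170:270,300:460],None,fx=5,fy=5,interpolation=cv2.INTER_CUBIC); cv2.imwrite("pics/c2.png",crop)
```

```text
[ 13 155 155] [ 61 103 155]
((398.5, 208.0), (16.0, 61.0), 90.0) [[368. 200.]
 [429. 200.]
 [429. 216.]
 [368. 216.]]
[[ 0.485 -0.303  0.181]
 [ 0.475 -0.41   0.181]
 [ 0.447 -0.405  0.181]
 [ 0.456 -0.299  0.181]]
```

View pics/c1.png

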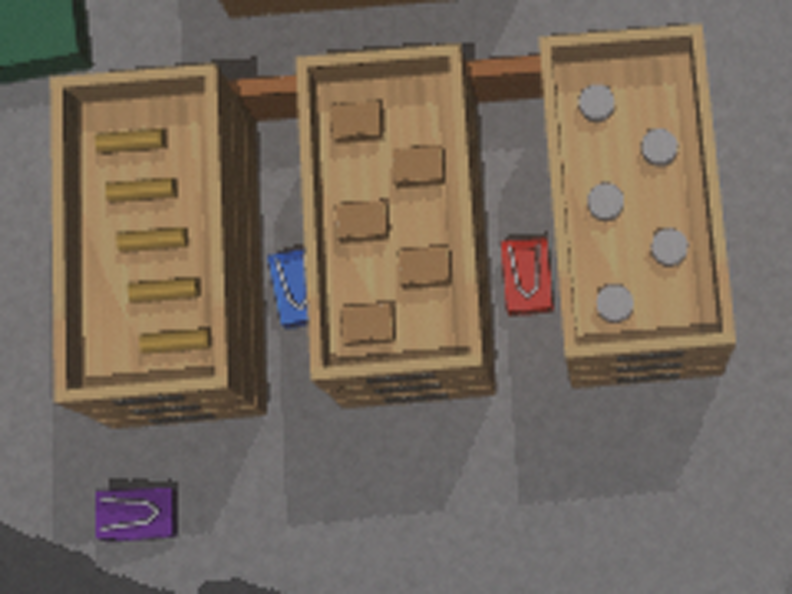

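View pics/c2.png

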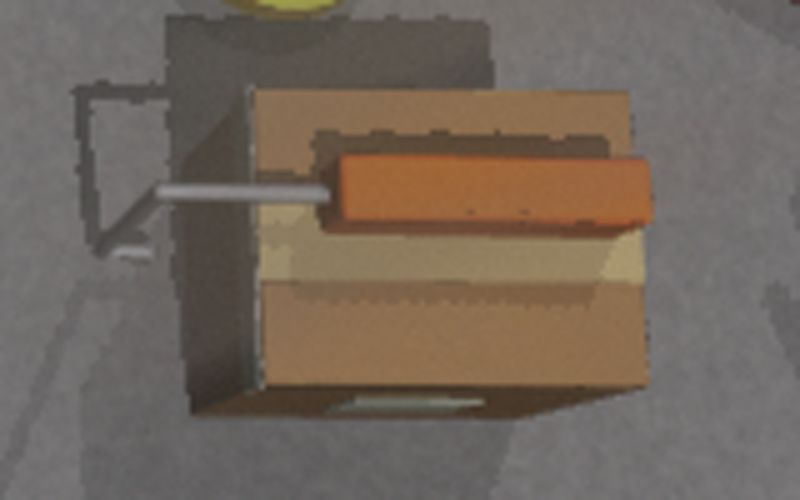

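c1 shows the blue clip in the left gap at crop (290,288), with its spine on the far side. Red is at (527,275) in the right gap, and the purple look-alike is on the open shelf at (135,513). c2 shows the handle's top corners at (342,155), (650,160), (653,222) and (340,217), with the toe at (100–150, 252).

Run:
```python
from h import *
def fit(P,uv,p0):
    f=lambda p:(proj("top",place(p,P))-uv).ravel()
    s=least_squares(f,p0); return s.x,np.abs(s.fun).max()
k=lambda a,f,o:(np.array(a,float)+.5)/f-.5+np.array(o)
U=k([[52,80],[215,66],[228,387],[55,402],[298,57],[460,45],[482,363],[315,379],[541,38],[700,26],[733,343],[567,358]],3.3,[60,90])
P=[]
for c in(.148,0,-.148): P+=[[.2,c+.05,.105],[.2,c-.05,.105],[0,c-.05,.105],[0,c+.05,.105]]
T,e=fit(np.array(P),U,[.51,.03,0]); print("trays",T.round(4),e)
U=k([[342,155],[650,160],[653,222],[340,217],[150,253],[98,250]],5,[300,170])
P=np.array([[.012,.055,.181],[.012,-.055,.181],[-.012,-.055,.181],[-.012,.055,.181],[0,.091,.0185],[0,.119,.0185]])
r,e=fit(P,U,[.46,-.35,0]); print("rod",r.round(4),e); print(proj("top",place(r,P)).round(1),U.round(1))
B=back("top",k([[268,253],[283,325]],3.3,[60,90]),.026);print("blue left edge",B)
Q=back("top",k([[503,240],[548,237],[553,310],[508,314]],3.3,[60,90]),.026)
c,s=np.cos(T[2]),np.sin(T[2]);M=np.array([[c,s],[-s,c]])
print("in trays frame",((B[:,:2]-T[:2])@M.T).round(4),"red",((Q[:,:2]-T[:2])@M.T).round(4))
# where gap rim hides the clip
print(place(T,[[0,.074,0],[.2,.074,0]]))
```

```text
trays [0.5233 0.0359 0.0032] 1.1390341987518013
rod [ 0.4671 -0.3551 -0.1051] 1.589866917217364
[[367.3 199.9]
 [429.8 201.1]
 [430.7 214.6]
 [367.8 213.4]
 [331.  220.1]
 [317.6 219.8]] [[368.  200.6]
 [429.6 201.6]
 [430.2 214. ]
 [367.6 213. ]
 [329.6 220.2]
 [319.2 219.6]]
blue left edge [[0.62450796 0.12460167 0.026     ]
 [0.57631973 0.11691223 0.026     ]]
in trays frame [[0.1015 0.0884]
 [0.0533 0.0808]] red [[ 0.0968 -0.0625]
 [ 0.0962 -0.0916]
 [ 0.0478 -0.0909]
 [ 0.0478 -0.0621]]
[[0.52302671 0.10990527 0.        ]
 [0.7230257  0.1105383  0.        ]]
```

```bash
cat >> h.py <<'E'
T=np.array([.5233,.0359,.0032]); ROD=np.array([.4671,-.3551,-.1051])
def go(xyz,yaw):
    """shift cm / turn deg from the present pose to TCP xyz, tool down, tool y at yaw"""
    s=get_state(); q=s["orientation"]; A=R.from_quat(q[[1,2,3,0]])
    y=np.array([np.cos(yaw),np.sin(yaw),0]); z=np.array([0,0,-1.]); B=R.from_matrix(np.c_[np.cross(y,z),y,z])
    print("t",s["clock"],"tcp",s["tcp_pos"].round(4),"shift",(A.inv().apply(np.array(xyz)-s["tcp_pos"])*100).round(2),"turn",np.degrees((A.inv()*B).as_rotvec()).round(2))
E
python3 - <<'E'
import workcell; from h import *
print([ (n,getattr(workcell,n)) for n in dir(workcell) if 'grip' in n.lower() or 'off' in n.lower()])
go([.42,.08,.28],.5)
g=place(ROD,[[0,.02,.22]])[0]; print(g); go(g,ROD[2])
E
```

```text
[('grip_point_offset', 0.0187)]
t 0.5 tcp [0.1981 0.5398 0.2313] shift [-36.67 -35.52  -4.87] turn [ 0.  -0.  41.2]
[ 0.46919813 -0.33521036  0.22      ]
t 0.5 tcp [0.1981 0.5398 0.2313] shift [-55.59 -72.81   1.13] turn [ 0.   -0.   75.87]
```

>>> send_rows(
  series=[-36.7,-35.5,-4.9,0,0,41,1,-36.7,-35.5,-4.9,0,0,41,1,-36.7,-35.5,-4.9,0,0,41,1,-36.7,-35.5,-4.9,0,0,41,1,-36.7,-35.5,-4.9,0,0,41,1,-36.7,-35.5,-4.9,0,0,41,1,-36.7,-35.5,-4.9,0,0,41,1,-36.7,-35.5,-4.9,0,0,41,1,-36.7,-35.5,-4.9,0,0,41,1,-36.7,-35.5,-4.9,0,0,41,1],
)

```text
clock: 1.33
tcp_pos: [0.379, 0.1645, 0.2717]
orientation: [0.0, 0.509, 0.861, 0.0]
wrist_force: [1.2, 0.2, 0.2]
finger_gap: 0.0856
```

```bash
python3 -c "
from h import *
go([.4692,-.3352,.22],ROD[2])"
```

```text
t 1.3333 tcp [0.379  0.1645 0.2717] shift [-48.12 -16.23   5.16] turn [ 8.000e-02 -1.000e-02  3.489e+01]
```

>>> send_rows(
  series=[-48.1,-16.2,5.2,0,0,34.9,1,-48.1,-16.2,5.2,0,0,34.9,1,-48.1,-16.2,5.2,0,0,34.9,1,-48.1,-16.2,5.2,0,0,34.9,1,-48.1,-16.2,5.2,0,0,34.9,1,-48.1,-16.2,5.2,0,0,34.9,1,-48.1,-16.2,5.2,0,0,34.9,1,-48.1,-16.2,5.2,0,0,34.9,1,-48.1,-16.2,5.2,0,0,34.9,1,-48.1,-16.2,5.2,0,0,34.9,1],
)

```text
clock: 2.17
tcp_pos: [0.4521, -0.2438, 0.2286]
orientation: [0.0, 0.744, 0.669, 0.0]
wrist_force: [0.9, 1.0, 0.5]
finger_gap: 0.0853
```

```bash
python3 -c "
from h import *
go([.4692,-.3352,.22],ROD[2])"
```

```text
t 2.1667 tcp [ 0.4521 -0.2438  0.2286] shift [-8.91  2.66  0.87] turn [ 0.04  0.01 -0.07]
```

>>> send_rows(
  series=[-8.9,2.7,0.9,0,0,0,1,-8.9,2.7,0.9,0,0,0,1,-8.9,2.7,0.9,0,0,0,1,-8.9,2.7,0.9,0,0,0,1,-8.9,2.7,0.9,0,0,0,1],
)

```text
clock: 2.58
tcp_pos: [0.4693, -0.333, 0.219]
orientation: [-0.001, 0.744, 0.668, 0.0]
wrist_force: [0.2, 0.5, 0.1]
finger_gap: 0.0851
```

Run:
```python
from h import *
go([.4692,-.3352,.148],ROD[2])
a=read_camera("side");b=read_camera("top")
P=place(ROD,[[.012,.055,.181],[.012,-.055,.181],[-.012,-.055,.181],[-.012,.055,.181],[0,.091,.0185],[0,.119,.0185],[-.012,-.055,.145],[-.012,.055,.145]])
for n,i in(("side",a),("top",b)):
    for u in proj(n,P): cv2.drawMarker(i,tuple(int(v) for v in u.round()),(0,255,0),cv2.MARKER_CROSS,5,1)
a=cv2.resize(a[130:310,260:440],None,fx=2.2,fy=2.2); b=cv2.resize(b[150:330,300:480],None,fx=2.2,fy=2.2)
cv2.imwrite("pics/p5.png",np.hstack([a,b]))
```

```text
t 2.5833 tcp [ 0.4693 -0.333   0.219 ] shift [-0.23  0.03  7.1 ] turn [-0.07 -0.08 -0.11]
```

View pics/p5.png

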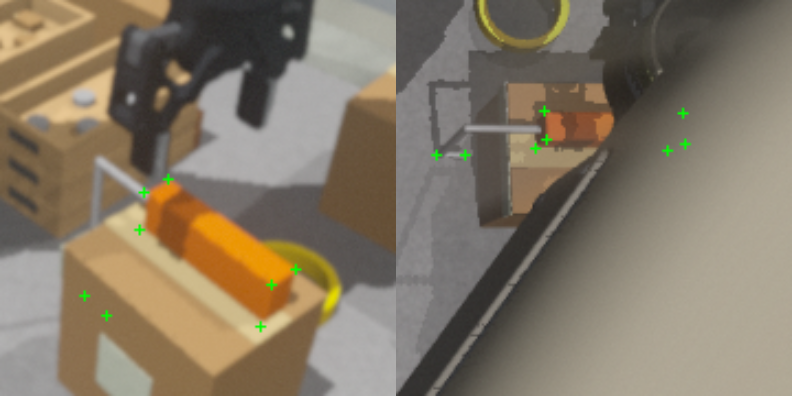

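Side view: the predicted handle corners lie within about 3 px of the real ones, and the fingers straddle the handle. Next is the descent.

>>> send_rows(
  series=[-0.2,0,3,0,0,0,1,-0.2,0,5.5,0,0,0,1,-0.2,0,7.0,0,0,0,1,-0.2,0,7.0,0,0,0,1,-0.2,0,7.0,0,0,0,1,-0.2,0,7.0,0,0,0,0,-0.2,0,7.0,0,0,0,0,-0.2,0,7.0,0,0,0,0,-0.2,0,7.0,0,0,0,0,-0.2,0,7.0,0,0,0,0],
  newtons=50,
)

```text
clock: 3.52
tcp_pos: [0.4698, -0.3351, 0.1503]
orientation: [0.001, 0.743, 0.669, 0.0]
wrist_force: [0.0, 0.2, 0.9]
finger_gap: 0.0258
```

>>> send_rows(
  series=[0,0,0,0,0,0,0,0,0,0,0,0,0,0,0,0,0,0,0,0,0,0,0,0,0,0,0,0,0,0,0,0,0,0,0],
)

```text
clock: 3.93
tcp_pos: [0.4699, -0.3352, 0.1504]
orientation: [0.001, 0.744, 0.669, 0.0]
wrist_force: [0.6, 0.9, 5.7]
finger_gap: 0.0234
```

>>> send_rows(
  series=[0,0,-1,0,0,0,0,0,0,-3,0,0,0,0,0,0,-6,0,0,0,0,0,0,-9,0,0,0,0,0,0,-12,0,0,0,0,0,0,-14,0,0,0,0,0,0,-14,0,0,0,0,0,0,-14,0,0,0,0,0,0,-14,0,0,0,0],
)

```text
clock: 4.68
tcp_pos: [0.4691, -0.3346, 0.2885]
orientation: [-0.001, 0.744, 0.669, -0.0]
wrist_force: [-0.6, 0.4, -0.9]
finger_gap: 0.0236
```

```bash
cat >> h.py <<'E'
# grasp: TCP vs rod origin, rod frame
GR=place([0,0,-ROD[2]],[[.4699-ROD[0],-.3352-ROD[1],0]])[0]+[0,0,.0054]
def rodgo(xt,yt,z,yaw=None):
    """bring rod so that toe middle is at trays-frame (xt,yt), toe underside at z"""
    yaw=T[2] if yaw is None else yaw
    w=place(T,[[xt,yt,0]])[0]; o=place([0,0,yaw],[GR-[0,.105,0]])[0]
    go([w[0]+o[0],w[1]+o[1],z+.130+GR[2]],yaw)
E
python3 - <<'E'
from h import *
s=get_state(); print(s["finger_gap"])
rodgo(.13,.071,.145)
a=read_camera("side"); cv2.imwrite("pics/p6.png",a)
b=read_camera("top"); cv2.imwrite("pics/t6.png",b)
# expected rod pose now
q=s["tcp_pos"]; d=q-np.array([.4699,-.3352,.1504]); P=place(ROD,[[0,.091,.0185],[0,.119,.0185],[0,.115,.02]])+d
print(proj("side",P).round(),proj("top",P).round())
for u in proj("side",P): cv2.drawMarker(a,tuple(int(v) for v in u.round()),(0,255,0),cv2.MARKER_CROSS,5,1)
for u in proj("top",P): cv2.drawMarker(b,tuple(int(v) for v in u.round()),(0,255,0),cv2.MARKER_CROSS,5,1)
a=cv2.resize(a[80:260,240:420],None,fx=2.2,fy=2.2); b=cv2.resize(b[150:330,260:440],None,fx=2.2,fy=2.2)
cv2.imwrite("pics/p6.png",np.hstack([a,b]))
E
```

```text
0.023628798667399496
t 4.6833 tcp [ 0.4691 -0.3346  0.2885] shift [37.45 14.62  0.84] turn [-0.08 -0.07 -6.25]
[[313. 214.]
 [302. 205.]
 [303. 206.]] [[344. 209.]
 [328. 209.]
 [331. 209.]]
```

View pics/p6.png

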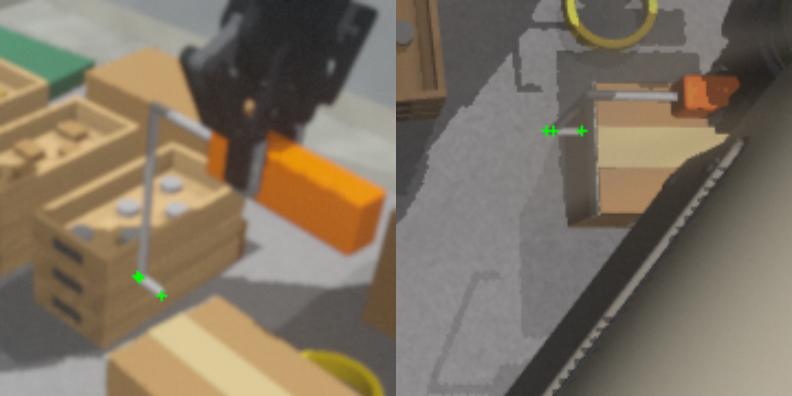

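Side and top views: the toe is within about 2 px of the prediction, and the rod hangs level. Next I bring it over the left gap, behind the clip.

>>> send_rows(
  series=[37.5,14.6,0,0,0,-6.2,0,37.5,14.6,0,0,0,-6.2,0,37.5,14.6,0,0,0,-6.2,0,37.5,14.6,0,0,0,-6.2,0,37.5,14.6,0,0,0,-6.2,0,37.5,14.6,0,0,0,-6.2,0,37.5,14.6,0,0,0,-6.2,0,37.5,14.6,0,0,0,-6.2,0,37.5,14.6,0,0,0,-6.2,0,37.5,14.6,0,0,0,-6.2,0],
)

```text
clock: 5.62
tcp_pos: [0.6547, 0.0265, 0.2876]
orientation: [-0.001, 0.705, 0.709, -0.0]
wrist_force: [-0.3, -1.1, -1.7]
finger_gap: 0.0236
```

>>> send_rows(
  series=[0,0,0,0,0,0,0,0,0,0,0,0,0,0,0,0,0,0,0,0,0],
)

```text
clock: 5.87
tcp_pos: [0.6536, 0.0224, 0.2882]
orientation: [-0.001, 0.706, 0.708, -0.001]
wrist_force: [0.7, 0.1, -1.0]
finger_gap: 0.0234
```

Run:
```python
from h import *
rodgo(.13,.073,.145)
```

```text
t 5.8667 tcp [0.6536 0.0224 0.2882] shift [0.2  0.05 0.78] turn [-0.16  0.01 -0.02]
```

>>> send_rows(
  series=[0.2,0,1,0,0,0,0,0.2,0,1.5,0,0,0,0,0.2,0,1.5,0,0,0,0],
)

```text
clock: 6.12
tcp_pos: [0.6531, 0.0232, 0.2731]
orientation: [-0.001, 0.707, 0.707, -0.001]
wrist_force: [-0.0, 0.7, -1.3]
finger_gap: 0.0235
```

Run:
```python
from h import *
rodgo(.13,.073,.003)
z=get_state()["tcp_pos"][2]-.130-GR[2]; print("toe under",z)
a=read_camera("side"); b=read_camera("top")
P=place(T,[[.13,.059,z+.0035],[.13,.087,z+.0035]])
G=place(T,[[.2,.05,.105],[0,.05,.105],[.2,.098,.105],[0,.098,.105]])
for n,i in(("side",a),("top",b)):
    for u in proj(n,P): cv2.drawMarker(i,tuple(int(v) for v in u.round()),(0,255,0),cv2.MARKER_CROSS,5,1)
    g=proj(n,G).round().astype(int)
    for k in(0,2): cv2.line(i,tuple(map(int,g[k])),tuple(map(int,g[k+1])),(255,0,255),1)
a=cv2.resize(a[70:220,170:350],None,fx=2.2,fy=2.64); b=cv2.resize(b[90:222,80:212],None,fx=3,fy=3)
cv2.imwrite("pics/p7.png",np.hstack([a,b]))
```

```text
t 6.1167 tcp [0.6531 0.0232 0.2731] shift [ 0.12  0.13 13.47] turn [-0.17 -0.   -0.15]
toe under 0.13769871244098317
```

View pics/p7.png

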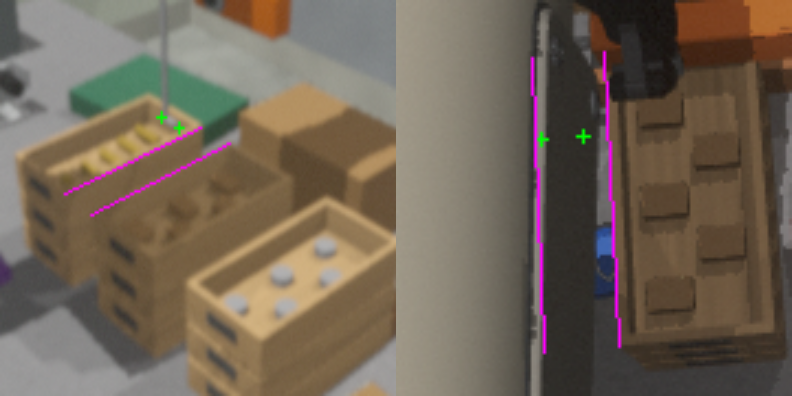

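The side view shows the toe crosses on the rod and the gap lines on the tray rims, so I descend.

>>> send_rows(
  series=[0.1,0.1,2,0,0,0,0,0.1,0.1,4,0,0,0,0,0.1,0.1,6,0,0,0,0,0.1,0.1,8,0,0,0,0,0.1,0.1,10,0,0,0,0,0.1,0.1,11.5,0,0,0,0,0.1,0.1,12.5,0,0,0,0,0.1,0.1,13.2,0,0,0,0,0.1,0.1,13.2,0,0,0,0],
)

```text
clock: 6.97
tcp_pos: [0.6546, 0.0253, 0.1415]
orientation: [-0.001, 0.706, 0.708, -0.001]
wrist_force: [-1.0, 0.8, -1.2]
finger_gap: 0.0231
```

Run:
```python
from h import *
z=get_state()["tcp_pos"][2]-.130-GR[2]; print("toe under",z)
rodgo(-.037,.073,.003)
a=read_camera("side"); b=read_camera("top")
for n,i in(("side",a),("top",b)):
    P=place(T,[[.13,.059,z+.0035],[.13,.087,z+.0035],[.13,.083,.1]])
    for u in proj(n,P): cv2.drawMarker(i,tuple(int(v) for v in u.round()),(0,255,0),cv2.MARKER_CROSS,5,1)
a=cv2.resize(a[70:220,170:350],None,fx=2.2,fy=2.64); b=cv2.resize(b[90:222,80:212],None,fx=3,fy=3)
cv2.imwrite("pics/p8.png",np.hstack([a,b]))
```

```text
toe under 0.006110553447050292
t 6.9667 tcp [0.6546 0.0253 0.1415] shift [ -0.11 -16.76   0.34] turn [-0.11 -0.01 -0.07]
```

View pics/p8.png

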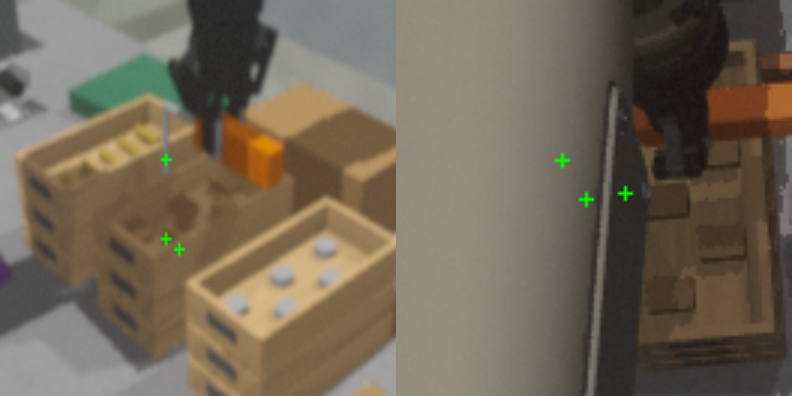

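The rod stands in the gap where predicted and the forces are near zero. Drawing slowly.

>>> send_rows(
  series=[-0.1,-1,0.1,0,0,0,0,-0.1,-2,0.2,0,0,0,0,-0.1,-2.6,0.2,0,0,0,0,-0.1,-3.2,0.2,0,0,0,0,-0.1,-3.8,0.2,0,0,0,0,-0.1,-4.4,0.2,0,0,0,0,-0.1,-5,0.2,0,0,0,0,-0.1,-5.6,0.2,0,0,0,0,-0.1,-6.2,0.2,0,0,0,0,-0.1,-6.8,0.2,0,0,0,0],
)

```text
clock: 7.9
tcp_pos: [0.5867, 0.0245, 0.1406]
orientation: [-0.0, 0.706, 0.708, 0.0]
wrist_force: [0.3, -0.5, -0.6]
finger_gap: 0.0227
```

>>> send_rows(
  series=[0,-0.6,0,0,0,0,0,0,-1.2,0,0,0,0,0,0,-1.8,0,0,0,0,0,0,-2.4,0,0,0,0,0,0,-3,0,0,0,0,0,0,-3.6,0,0,0,0,0,0,-4.2,0,0,0,0,0,0,-4.8,0,0,0,0,0,0,-5.4,0,0,0,0,0,0,-6,0,0,0,0,0],
)

```text
clock: 8.73
tcp_pos: [0.5266, 0.0243, 0.1406]
orientation: [-0.0, 0.706, 0.708, 0.0]
wrist_force: [0.7, 1.1, -1.5]
finger_gap: 0.023
```

Run:
```python
from h import *
z=get_state()["tcp_pos"][2]-.130-GR[2]; print("toe under",z)
rodgo(-.037,.073,.003)
a=read_camera("side"); b=read_camera("top")
for n,i in(("side",a),("top",b)):
    hsv=cv2.cvtColor(i,cv2.COLOR_BGR2HSV); m=((hsv[...,0]>105)&(hsv[...,0]<125)&(hsv[...,1]>120))
    for d in silhouettes(n,"clip_blue")[:3]:
        ys,xs=np.nonzero(d["pixels"]);u=[xs.mean(),ys.mean()]; w=back(n,u,.013)[0]; print(n,d["p"],d["box"],i[d["pixels"]].mean(0).round(),"trays",(w-[*T[:2],0]).round(3))
a=cv2.resize(a[90:240,130:310],None,fx=2.2,fy=2.64); b=cv2.resize(b[90:270,60:240],None,fx=2.2,fy=2.2)
cv2.imwrite("pics/p9.png",np.hstack([a,b]))
```

```text
toe under 0.005227212719375001
t 8.7333 tcp [0.5266 0.0243 0.1406] shift [-0.04 -3.96  0.22] turn [-0.   -0.01 -0.04]
side 0.78 [190.8, 171.4, 22.9, 19.4] [102.  68.  55.] trays [-0.021  0.071  0.013]
side 0.59 [155.4, 159.0, 21.1, 21.3] [108.  70.  92.] trays [-0.057  0.179  0.013]
```

View pics/p9.png

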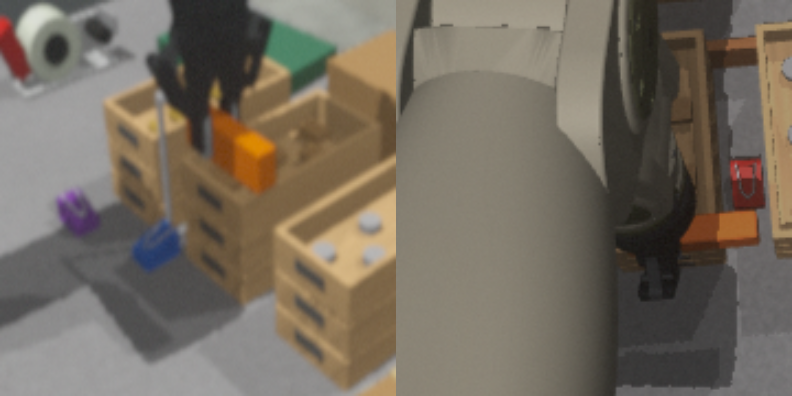

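The side view shows the blue clip leaving the gap at about (157,245), ahead of the toe, with red untouched. I pull 4.2 cm more, back off 1.5 cm and lift.

>>> send_rows(
  series=[0,-0.6,0,0,0,0,0,0,-1.2,0,0,0,0,0,0,-1.8,0,0,0,0,0,0,-2.4,0,0,0,0,0,0,-3,0,0,0,0,0,0,-3.5,0,0,0,0,0,0,-3.9,0,0,0,0,0,0,-4.2,0,0,0,0,0,0,-4.2,0,0,0,0,0,0,-4.2,0,0,0,0],
)

```text
$.series: bad value
```

>>> send_rows(
  series=[0,0.5,0,0,0,0,0,0,1,0,0,0,0,0,0,1.5,0,0,0,0,0,0,1.5,0,0,0,0,0,0,1.5,-3,0,0,0,0,0,1.5,-6,0,0,0,0,0,1.5,-9,0,0,0,0,0,1.5,-12,0,0,0,0,0,1.5,-14.5,0,0,0,0,0,1.5,-14.5,0,0,0,0],
)

```text
clock: 9.77
tcp_pos: [0.5448, 0.0242, 0.2913]
orientation: [0.003, 0.706, 0.708, 0.003]
wrist_force: [1.4, -1.1, -0.3]
finger_gap: 0.0235
```

Run:
```python
from h import *
go([.4699,-.3352,.29],ROD[2])
i=read_camera("side")
for d in silhouettes("side","clip_blue")[:3]:
    ys,xs=np.nonzero(d["pixels"]);w=back("side",[xs.mean(),ys.mean()],.013)[0]; print(d["p"],d["box"],i[d["pixels"]].mean(0).round(),"trays",(w-[*T[:2],0]).round(3))
```

```text
t 9.7667 tcp [0.5448 0.0242 0.2913] shift [-35.92  -7.58   0.1 ] turn [0.52 0.02 6.17]
0.58 [190.0, 171.5, 21.6, 20.1] [103.  68.  54.] trays [-0.023  0.071  0.013]
0.52 [153.2, 161.6, 24.8, 18.9] [104.  69.  90.] trays [-0.057  0.178  0.013]
```

The pull call was refused for a miscounted row, so the toe lifted early with the clip at -23 mm. I'll go back down behind it and finish the pull.

Run:
```python
from h import *
rodgo(.022,.073,.004)
```

```text
t 9.8667 tcp [0.5432 0.0243 0.2865] shift [-0.02  0.25 14.71] turn [ 0.14  0.01 -0.04]
```

>>> send_rows(
  series=[0,0.2,2,0,0,0,0,0,0.2,5,0,0,0,0,0,0.2,8,0,0,0,0,0,0.2,11,0,0,0,0,0,0.2,13,0,0,0,0,0,0.2,14.2,0,0,0,0,0,0.2,14.5,0,0,0,0,0,0.2,14.5,0,0,0,0,0,0.2,14.5,0,0,0,0],
)

```text
clock: 10.62
tcp_pos: [0.5441, 0.0244, 0.1404]
orientation: [-0.0, 0.706, 0.708, -0.0]
wrist_force: [1.1, 1.3, -0.5]
finger_gap: 0.0234
```

Run:
```python
from h import *
rodgo(-.037,.073,.004)
```

```text
t 10.6167 tcp [0.5441 0.0244 0.1404] shift [-0.04 -5.71  0.1 ] turn [-0.04 -0.01 -0.04]
```

>>> send_rows(
  series=[0,-0.6,0,0,0,0,0,0,-1.2,0,0,0,0,0,0,-1.8,0,0,0,0,0,0,-2.4,0,0,0,0,0,0,-3,0,0,0,0,0,0,-3.6,0,0,0,0,0,0,-4.2,0,0,0,0,0,0,-4.8,0,0,0,0,0,0,-5.4,0,0,0,0,0,0,-5.9,0,0,0,0,0],
)

```text
clock: 11.45
tcp_pos: [0.4845, 0.0243, 0.1406]
orientation: [-0.0, 0.706, 0.708, 0.0]
wrist_force: [-0.3, 0.4, -0.1]
finger_gap: 0.0234
```

Run:
```python
from h import *
rodgo(-.037,.073,.004)
i=read_camera("side")
for d in silhouettes("side","clip_blue")[:3]:
    ys,xs=np.nonzero(d["pixels"]);w=back("side",[xs.mean(),ys.mean()],.013)[0]; print(d["p"],d["box"],i[d["pixels"]].mean(0).round(),"trays",(w-[*T[:2],0]).round(3))
```

```text
t 11.45 tcp [0.4845 0.0243 0.1406] shift [-0.04  0.25  0.12] turn [-0.   -0.01 -0.04]
0.82 [156.5, 159.1, 24.2, 19.8] [109.  71.  94.] trays [-0.057  0.18   0.013]
0.76 [176.3, 178.5, 20.8, 19.8] [109.  74.  59.] trays [-0.064  0.07   0.013]
```

The blue clip's middle is now 64 mm in front of the trays. I back the toe off and lift, then carry the rod home.

>>> send_rows(
  series=[0,0.5,0,0,0,0,0,0,1,0,0,0,0,0,0,1.5,0,0,0,0,0,0,1.5,0,0,0,0,0,0,1.5,-3,0,0,0,0,0,1.5,-6,0,0,0,0,0,1.5,-9,0,0,0,0,0,1.5,-12,0,0,0,0,0,1.5,-14.5,0,0,0,0,0,1.5,-14.5,0,0,0,0],
)

```text
clock: 12.38
tcp_pos: [0.5029, 0.024, 0.291]
orientation: [0.003, 0.706, 0.708, 0.003]
wrist_force: [1.2, -0.5, -0.4]
finger_gap: 0.023
```

```bash
python3 -c "
from h import *
read_camera('side');read_camera('side')
go([.4699,-.3352,.29],ROD[2])"
```

```text
t 12.4833 tcp [0.5012 0.0241 0.2864] shift [-35.93  -3.22  -0.36] turn [0.14 0.01 6.17]
```

>>> send_rows(
  series=[-35.9,-3.2,-0.4,0,0,6.2,0,-35.9,-3.2,-0.4,0,0,6.2,0,-35.9,-3.2,-0.4,0,0,6.2,0,-35.9,-3.2,-0.4,0,0,6.2,0,-35.9,-3.2,-0.4,0,0,6.2,0,-35.9,-3.2,-0.4,0,0,6.2,0,-35.9,-3.2,-0.4,0,0,6.2,0,-35.9,-3.2,-0.4,0,0,6.2,0,-35.9,-3.2,-0.4,0,0,6.2,0,-35.9,-3.2,-0.4,0,0,6.2,0],
)

```text
clock: 13.32
tcp_pos: [0.4678, -0.34, 0.2864]
orientation: [-0.001, 0.745, 0.667, -0.001]
wrist_force: [-0.3, -0.5, -1.1]
finger_gap: 0.0234
```

>>> send_rows(
  series=[0,0,0,0,0,0,0,0,0,0,0,0,0,0,0,0,0,0,0,0,0],
)

```text
clock: 13.57
tcp_pos: [0.4691, -0.3334, 0.2888]
orientation: [-0.001, 0.743, 0.669, 0.0]
wrist_force: [1.4, -0.6, -1.3]
finger_gap: 0.0233
```

```bash
python3 -c "
from h import *
go([.4699,-.3352,.151],ROD[2])"
```

```text
t 13.5667 tcp [ 0.4691 -0.3334  0.2888] shift [-0.19  0.12 13.78] turn [-0.07 -0.09  0.04]
```

>>> send_rows(
  series=[-0.2,0.1,3,0,0,0,0,-0.2,0.1,6,0,0,0,0,-0.2,0.1,9,0,0,0,0,-0.2,0.1,11.5,0,0,0,0,-0.2,0.1,12.8,0,0,0,0,-0.2,0.1,13.4,0,0,0,0,-0.2,0.1,13.6,0,0,0,0,-0.2,0.1,13.7,0,0,0,0,-0.2,0.1,13.7,0,0,0,0],
)

```text
clock: 14.32
tcp_pos: [0.4707, -0.3369, 0.1538]
orientation: [0.001, 0.743, 0.669, 0.0]
wrist_force: [0.2, -0.5, -0.9]
finger_gap: 0.0232
```

>>> send_rows(
  series=[0,0,0,0,0,0,0,0,0,0,0,0,0,0],
)

```text
clock: 14.48
tcp_pos: [0.4706, -0.3374, 0.1538]
orientation: [0.001, 0.743, 0.669, 0.0]
wrist_force: [-0.2, 0.7, -0.4]
finger_gap: 0.0231
```

>>> send_rows(
  series=[0,0,0.1,0,0,0,0,0,0,0.2,0,0,0,0,0,0,0.3,0,0,0,0,0,0,0.3,0,0,0,0,0,0,0.3,0,0,0,0],
)

```text
clock: 14.9
tcp_pos: [0.4701, -0.3372, 0.1504]
orientation: [0.001, 0.744, 0.669, 0.0]
wrist_force: [-0.6, 1.0, 5.0]
finger_gap: 0.0233
```

The 5 N upward reaction matches the reading at the grasp, so the handle is on the carton. Releasing.

>>> send_rows(
  series=[0,0,0,0,0,0,0.4,0,0,0,0,0,0,1,0,0,0,0,0,0,1,0,0,0,0,0,0,1,0,0,0,0,0,0,1,0,0,0,0,0,0,1,0,0,0,0,0,0,1,0,0,0,0,0,0,1],
)

```text
clock: 15.57
tcp_pos: [0.4699, -0.3369, 0.1495]
orientation: [-0.0, 0.743, 0.669, 0.0]
wrist_force: [-0.3, 0.7, -0.3]
finger_gap: 0.0852
```

>>> send_rows(
  series=[0,0,-1,0,0,0,1,0,0,-3,0,0,0,1,0,0,-6,0,0,0,1,0,0,-9,0,0,0,1,0,0,-12,0,0,0,1,0,0,-14,0,0,0,1,0,0,-14,0,0,0,1],
)

```text
clock: 16.15
tcp_pos: [0.4714, -0.3383, 0.2958]
orientation: [0.005, 0.743, 0.669, 0.0]
wrist_force: [0.4, 0.1, 1.2]
finger_gap: 0.0852
```

```bash
python3 -c "
from h import *
go([.33,-.35,.3],ROD[2])"
```

```text
t 16.15 tcp [ 0.4714 -0.3383  0.2958] shift [ -2.66 -13.93  -0.5 ] turn [ 0.42  0.32 -0.04]
```

>>> send_rows(
  series=[-4,-14,0,0,0,0,1,-4,-14,0,0,0,0,1,-4,-14,0,0,0,0,1,-4,-14,0,0,0,0,1,-4,-14,0,0,0,0,1,-4,-14,0,0,0,0,1],
)

```text
clock: 16.65
tcp_pos: [0.3256, -0.3621, 0.29]
orientation: [0.0, 0.744, 0.668, 0.0]
wrist_force: [-0.1, -0.1, 0.6]
finger_gap: 0.0856
```

Run:
```python
from h import *
a=read_camera("side"); b=read_camera("top")
for n,i in(("side",a),("top",b)):
  for l in("clip_blue","clip_red","rod"):
    for d in silhouettes(n,l)[:3]:
        ys,xs=np.nonzero(d["pixels"]);w=back(n,[xs.mean(),ys.mean()],.16 if l=="rod" else .013)[0]; print(n,l,round(d["p"],2),d["box"],"trays",(w-[*T[:2],0]).round(3))
s=get_state();print(s["clock"],abs(s["qvel"]).max(),s["wrist_force"])
cv2.imwrite("pics/p10.png",np.hstack([cv2.resize(a[90:330,140:420],None,fx=1.4,fy=1.4),cv2.resize(b[90:330,60:460],None,fx=1,fy=1.4)]))
```

```text
side clip_blue 0.77 [176.4, 179.9, 21.4, 20.3] trays [-0.064  0.07   0.013]
side clip_blue 0.5 [155.2, 160.3, 23.6, 19.3] trays [-0.058  0.178  0.013]
side rod 0.93 [303.7, 202.9, 91.5, 75.0] trays [-0.052 -0.388  0.16 ]
top clip_blue 0.87 [143.8, 237.5, 17.7, 21.1] trays [-0.066  0.075  0.013]
top clip_blue 0.83 [87.1, 239.7, 26.6, 13.0] trays [-0.058  0.18   0.013]
top clip_red 0.84 [212.2, 162.6, 14.9, 23.4] trays [ 0.075 -0.075  0.013]
top rod 0.77 [318.1, 200.2, 111.5, 21.0] trays [-0.055 -0.379  0.16 ]
17.05 0.0032193220131432315 [-0.46226841 -0.37952312  0.0908389 ]
```

View pics/p10.png

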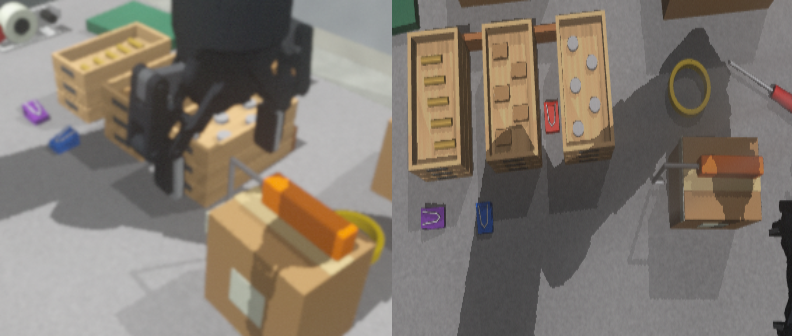

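The blue clip lies on the open shelf at (484,217) in the top half. Red is still in its gap at (551,116), and the rod lies level on the carton at (730,165). The gripper is clear of everything.

```bash
python3 -c "
from workcell import *
print(hand_in())"
```

```text
the job is handed in; nothing more can be done
None
```

I drew the blue clip out of the left gap with the rod and laid the rod back on the carton. I handed the job in at about 17 s of the 58 s allowed; it gave no verdict.

**Last checks:**
- **Blue clip:** its middle was 64 mm (side camera) and 66 mm (top camera) in front of the trays, against the 35 mm needed.
- **Red clip:** in the top picture it was still at about its starting place in the other gap. The side camera did not detect it.
- **Rod:** it looks level on the carton in the last pictures. Its top-view outline was within about 2 px of the start, and the tool position at release was about 2 mm from where it was gripped. I did not measure its tilt.
- **Robot:** the arm was still, the gripper open and touching nothing.

**What went wrong:** one pull call was refused because of a badly formed row, so the rod lifted early with the clip only 23 mm out. I went back down behind the clip and finished the pull. The gripper stayed well above the clip throughout.

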